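# Feel for the vial in a sealed transport tube

### The arm

A 6-joint arm with a two-finger parallel gripper is mounted at the origin on the work surface. World frame = base frame: x ahead of the robot, y to its left, z up, the work surface at z = 0. Lengths are in mm, angles in degrees, forces in N, time in s.
With the tool pointing down it reaches from about 325 to 925 mm from the base axis. Payload 3.1 kg.
Tool frame: the origin (TCP) lies at the very end of the fingers, on their centre line; the grasp point (between the pads) lies grasp_offset behind it (grasp_offset is the distance from the TCP to the grasp point, in mm); z points along the fingers, x is the direction in which the jaws open and shut, and the axes are right-handed (so a half turn about z gives the same grasp; the last joint's range is limited). The gripper opens to 85 mm and grips with 20 to 120 N. Pads are 22 mm wide; open, the fingers measure 114 mm over their backs; the gripper's body (76 mm by 85 mm) begins 54 mm behind the grasp point. The pads swing forward as they close: fully open they stand 13 mm farther back than shut.
Start: joints at [-69.511, 12.427, 92.441, -0, 75.132, -6.429], TCP at [282.964, -557.289, 231.3] pointing down, gripper open.
Joint ranges: [-157.48, 157.48], [-44.54, 120.13], [17.64, 146.25], [-64.5, 244.5], [7.68, 150.69], [-147.95, 147.95]. Speed limits (degrees/s): [159.86, 159.86, 180, 180, 180, 180].

### API

Orientations are given as [roll, pitch, yaw] about the fixed x, y, z axes, in that order (R = Rz(yaw) Ry(pitch) Rx(roll)).
In Python, from station import * gives the robot as it stands. Calls block until the motion is done:
- goto(position, orientation): joint-space move of the TCP to a pose.
- move_l(position, attitude=None, speed=150): straight line of the TCP; attitude=None keeps the orientation; speed is the mean speed in mm/s.
- move_j(angles): joint-space move.
- grip(opening, squeeze=None): finger opening in mm; squeeze is the grip in N (None keeps the last); returns when the fingers have stopped.
- wait(seconds).
- solve_ik(position, orientation): joint angles nearest the present ones, or None.
- get_obs(): the state.
- get_image(name): name is "side" or "top"; returns the picture (384x512x3 uint8, red, green, blue); there is no depth.
- get_calibration(name): a dict with "fx", "fy", "cx", "cy" (pixels), "D" ([k1, k2, p1, p2, k3] as OpenCV has them; the pictures are not rectified), "R" (3x3) and "t" (3): a world point X has camera coordinates R X + t. Camera axes: x right, y down, z forward; pixel columns grow to the right and rows downward; lengths in mm; the calibration is good to about 2 mm. A picture is of the moment at which its call begins. get_calibration takes no time and is no camera call.
A pose or a line that the arm cannot do raises Unreachable and nothing moves.
- sign_off(): hands the job in, once; it reports no verdict.
Trained networks look in the newest picture that a camera, given by its name, has taken for a name from the list of things; names that differ only in an ending like _2 or _b are one class to them, and where a whole thing is asked for, a point or a joint stands for the part that bears it (a point fixed in the world has none). Each returns a list of dicts, best first, with "score" (0 to 1); they miss things now and then, are a little off and sometimes report something else, mostly with a low value. They report only what shows in the picture. A call takes as long as a camera call. They do not tell look-alikes from the thing itself.
- spot_in(name, camera): "extent" ([centre column, centre row, width, height] in pixels, round what is visible of it).
- regions_of(name, camera): "region" (384x512 bool, what is visible of it) and "extent" ([centre column, centre row, width, height] in pixels, round what is visible of it).
The state is a dict: "t": time; "joint_pos": joint angles; "qvel": joint speeds; "effort": joint torques, N m; "tcp_pos": TCP position; "ee_rot": TCP orientation; "wrist_force": force on the tool from outside, world axes, zero at the start; "moment": the same for the moment, N m; "grip_width": finger opening in mm.
Only numpy, scipy, OpenCV 4.12 (cv2) and the standard library are available. Lean on these libraries where they do the work, as an engineer would, in place of code of your own. Each camera call takes 0.05 s, during which the arm holds its last target.

### The job

On the sampling bench, pick up the longer of the two closed transport tubes, hold it well clear of the bench and gently rock or shake it end to end, so that the loose vial inside slides to the cap end, then to the other end, and back to the cap end. Then lay the tube down in the empty saddle, without throwing or dropping it, and let go. Leave the shorter tube where it is.

Things in the scene. Friction and masses are not known exactly. Their poses are not given: they have to be found in the camera images.
- long_tube_center (a point): Centre of the longer closed transport tube: grey barrel 36 mm in diameter, white ribbed screw cap, 140 mm long in all, 0.15-0.22 kg, lying level in a saddle. x runs along it to the cap, z up at the start. Barrel from x = -70 to +50 mm, cap (41 mm diameter) from +50 to +70. Grip the barrel across its middle from above, at this height, with 40-60 N. Handle it gently, slower than 1 m/s.
- vial (a joint): Place of the loose 40 g vial hidden in the longer tube, along the tube's x (m): +0.022 at the cap end, -0.022 at the other end; between at the start. It stays while the tube is level and moves slowly; slides to the low end within 1 s if tipped 20 degrees or more, or if jerked along its axis well over 1.5 m/s2. At an end = within 7 mm of it, the tube's centre over 100 mm above the bench.
- empty_saddle (a point): Empty saddle, a fixed aluminium stand: two V supports (45 degree sides, 12 mm thick, 60 mm apart centre to centre, tops 45 mm high) on a 100 x 64 x 8 mm foot; 48 mm is clear between them for fingers. The point is where the centre of a tube lying in it rests, 45.5 mm above the bench. x along the lying tube (either way round will do), z up. Two identical saddles hold the two tubes.
- short_tube_center (a point): Centre of the barrel of the shorter closed tube, same make and diameter (36 mm) but only 100 mm long, lying in its own saddle, x axis along it towards its cap. To be left where it is.
Things that resemble listed ones, but are neither listed nor needed, are in the scene too. What is shaped like the part that bears empty_saddle but turquoise is not meant. Leave any blue look-alike of the part that bears long_tube_center alone.

How it is judged (in metres and radians):
On the way, in this order (a step that is already met when the one before it is completed fails the run):
1. the long tube is held more than 100 mm above the bench and the vial is at the cap end (height (world z) of long_tube_center above 0.1 m and value of joint vial above 0.015 m), for 0.05 s.
2. still held up, the vial has slid to the other end (height (world z) of long_tube_center above 0.1 m and value of joint vial below -0.015 m), for 0.05 s.
3. still held up, the vial has slid back to the cap end (all of step 1), for 0.05 s.
At the end, for the whole second after the job is handed in: The long tube lies at rest in the saddle that was empty, its centre within 20 mm of the saddle's point seen from above and within 6 mm of its height, its axis within 10 degrees of the saddle's (either way round), released; the short tube is within 15 mm of where it was (horizontal distance between long_tube_center and empty_saddle below 0.02 m and z of long_tube_center in the frame of empty_saddle between -0.006 and 0.006 m and angle between the x axis of long_tube_center and the x axis of empty_saddle, either way round below 0.175 rad and linear speed of long_tube below 0.02 m/s and distance of short_tube_center from where it was at the start of the episode below 0.015 m); the robot touches nothing.
It fails at once if the long tube is swung, thrown or shaken hard (faster than 1.2 m/s) (linear speed of long_tube above 1.2 m/s).
It fails at once if the long tube is let go in the air (no finger on it while its centre is above 80 mm) (height (world z) of long_tube_center above 0.08 m and contact force between the fingers and long_tube below 0.05 N).
It fails at once if the short tube is moved more than 15 mm (distance of short_tube_center from where it was at the start of the episode above 0.015 m).
It also fails if it takes over 53 s, if anything falls off the work surface, if the arm or the gripper's body presses on something with over 40 N, if the wrist force passes 120 N, or if a joint passes its speed limit or range.

## Working session

There is one attempt and no reset: what is moved stays moved. The work goes in short steps, each a Python script; the robot and the scene stay as the last script left them, time stands still between calls to the robot, and variables do not carry over. Pictures are saved under pics/ and viewed, and the job is handed in when it is done.

```bash
mkdir -p pics; ls
python3 - <<'E'
from station import *
import cv2
for n in("side","top"):
    im=get_image(n); cv2.imwrite(f"pics/{n}0.png",im[:,:,::-1]); c=get_calibration(n); print(n,c)
    for k in("long_tube_center","short_tube_center","empty_saddle"):
        try: print(k,[(round(d["score"],2),[round(float(v)) for v in d["extent"]]) for d in spot_in(k,n)])
        except Exception as e: print(k,e)
o=get_obs(); print(o)
try: print(grasp_offset)
except Exception as e: print(e)
E
```

```text
pics
side {'fx': 354.7443265423427, 'fy': 354.7443265423427, 'cx': 252.38668825419185, 'cy': 184.07240960003378, 'D': array([-0.05513757,  0.        ,  0.        ,  0.        ,  0.        ]), 'R': array([[-0.98599871, -0.16646577,  0.00978197],
       [-0.13563238,  0.76647812, -0.62778591],
       [ 0.0970072 , -0.62032285, -0.77832459]]), 't': array([ 502.7530664 ,  121.43563772, 1058.74911553])}
long_tube_center [(0.79, [302, 313, 47, 57]), (0.67, [220, 286, 56, 18])]
short_tube_center [(0.57, [229, 182, 36, 21])]
empty_saddle [(0.9, [227, 111, 26, 20]), (0.72, [236, 140, 29, 21])]
top {'fx': 364.39013624286014, 'fy': 364.39013624286014, 'cx': 258.0570123658669, 'cy': 186.17376565101284, 'D': array([-0.07141187,  0.        ,  0.        ,  0.        ,  0.        ]), 'R': array([[ 0.00879194, -0.99989902,  0.01116507],
       [-0.99320656, -0.01002762, -0.1159318 ],
       [ 0.11603205, -0.01006996, -0.99319442]]), 't': array([-24.17837599, 524.02666121, 871.5581841 ])}
long_tube_center [(0.94, [126, 174, 26, 58]), (0.9, [113, 265, 51, 48])]
short_tube_center [(0.91, [261, 158, 23, 39])]
empty_saddle [(0.8, [400, 132, 32, 35]), (0.66, [345, 156, 31, 43])]
{'t': 0.4, 'joint_pos': array([-6.95111051e+01,  1.24362663e+01,  9.24538112e+01, -1.91971767e-04,
        7.51331956e+01, -6.42780494e+00]), 'qvel': array([ 0.1113933 , -0.12523469, -0.18431818, -0.02855064, -0.01982371,
       -0.0181894 ]), 'effort': array([ 5.46015399e-04, -3.96242201e+01, -3.03629601e+01, -1.24497237e-04,
        3.88541899e-03,  1.68943166e-05]), 'tcp_pos': array([ 282.9192641 , -557.16686039,  231.08786528]), 'ee_rot': array([-1.79997579e+02,  2.31474970e-02, -6.30832504e+01]), 'wrist_force': array([ 0.10303087, -0.60562687,  0.37585887]), 'moment': array([ 0.00429952,  0.01744805, -0.03509075]), 'grip_width': 85.37863282022536}
18.700000000000003
```

View pics/top0.png

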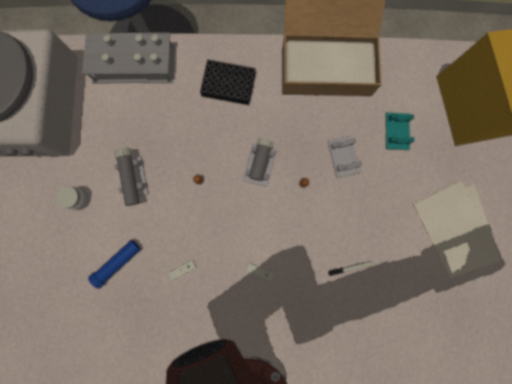

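View pics/side0.png

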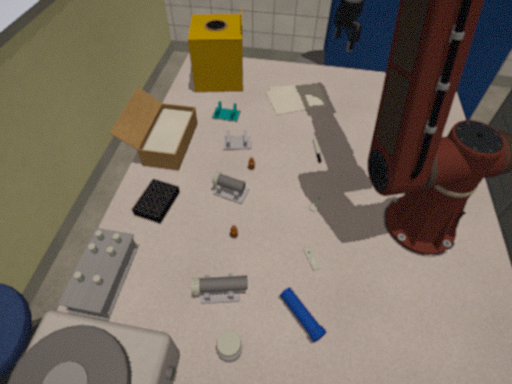

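The top view shows these candidates:
- **Long tube:** the grey tube at (130,176) fits. The blue one at (115,264) is the look-alike to leave alone.
- **Saddle:** the grey aluminium one at (345,156) fits. The turquoise one at (399,131) is excluded.
- **Short tube:** (261,160), in its own saddle.

I'll confirm these in an enlarged crop and take the regions.

```bash
cat > h.py <<'E'
from station import *
import numpy as np, cv2
def und(n,uv):
    c=get_calibration(n);K=np.array([[c["fx"],0,c["cx"]],[0,c["fy"],c["cy"]],[0,0,1]])
    p=cv2.undistortPoints(np.array(uv,float).reshape(-1,1,2),K,c["D"]).reshape(-1,2)
    return p,c
def ray(n,uv):
    p,c=und(n,uv); R=c["R"]; o=-R.T@c["t"]
    d=np.c_[p,np.ones(len(p))]@R
    return o,d
def at_z(n,uv,z):
    o,d=ray(n,uv); return o+d*((z-o[2])/d[:,2])[:,None]
def proj(n,X):
    c=get_calibration(n);K=np.array([[c["fx"],0,c["cx"]],[0,c["fy"],c["cy"]],[0,0,1]])
    return cv2.projectPoints(np.array(X,float).reshape(-1,1,3),cv2.Rodrigues(c["R"])[0],c["t"],K,c["D"])[0].reshape(-1,2)
def tri(uvA,uvB):
    o1,d1=ray("top",[uvA]);o2,d2=ray("side",[uvB]);d1=d1[0]/np.linalg.norm(d1);d2=d2[0]/np.linalg.norm(d2)
    s=np.linalg.lstsq(np.c_[d1,-d2],o2-o1,rcond=None)[0]
    a=o1+s[0]*d1;b=o2+s[1]*d2
    return (a+b)/2,np.linalg.norm(a-b)
E
python3 - <<'E'
from h import *
T=get_image("top");S=get_image("side")
np.savez("im0.npz",T=T,S=S)
def crop(im,x,y,w=66,h=50): return cv2.resize(im[y:y+h,x:x+w],(396,300),interpolation=cv2.INTER_CUBIC)
g=np.vstack([np.hstack([crop(T,98,150),crop(T,312,131)]),np.hstack([crop(S,186,262),crop(S,205,117)])])
cv2.imwrite("pics/crop0.png",g[:,:,::-1])
out={}
for n in("top","side"):
    for k in("long_tube_center","short_tube_center","empty_saddle"):
        for i,d in enumerate(regions_of(k,n)):
            m=d["region"]; ys,xs=np.nonzero(m); 
            if len(xs)<5: continue
            (c,s,a)=cv2.minAreaRect(np.c_[xs,ys].astype(np.float32))
            print(n,k,round(d["score"],2),"mean",xs.mean().round(1),ys.mean().round(1),"rect",np.round(c,1),np.round(s,1),round(a,1))
            out[f"{n}_{k}_{i}"]=m
np.savez("reg.npz",**out)
E
```

```text
top long_tube_center 0.84 mean 113.1 264.5 rect [113.  263.5] [17.  63.1] 45.9
top long_tube_center 0.65 mean 126.9 175.4 rect [127.1 176.2] [59.2 18.2] 78.7
top short_tube_center 0.93 mean 260.6 159.4 rect [261.1 159.5] [16.5 43.1] 13.2
top empty_saddle 0.74 mean 343.7 156.6 rect [344.9 156. ] [38.8 27.9] 76.0
top empty_saddle 0.65 mean 398.1 130.8 rect [399.5 131. ] [27. 36.] 0.0
side long_tube_center 0.91 mean 302.9 315.0 rect [301.6 314.7] [62.2 18.6] 49.9
side long_tube_center 0.6 mean 218.6 283.6 rect [219. 284.] [16.2 56.6] 87.5
side short_tube_center 0.57 mean 228.3 182.3 rect [228.4 182.8] [34.  12.6] 21.0
side empty_saddle 0.68 mean 226.1 112.9 rect [226.4 111.2] [27.1 19.1] 10.0
side empty_saddle 0.56 mean 236.8 142.0 rect [236.4 140.4] [17.4 27.4] 84.8
```

View pics/crop0.png

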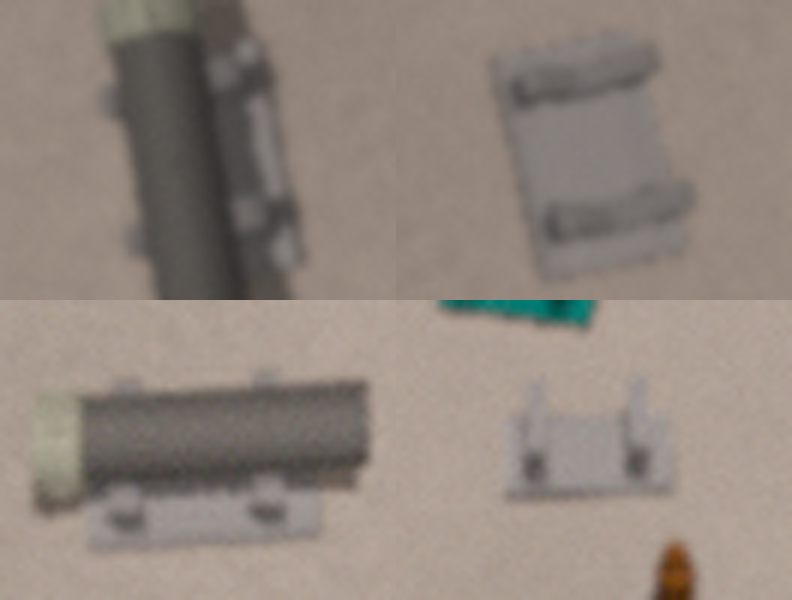

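Crop confirms it: a grey barrel with a white ribbed cap in an aluminium saddle, cap towards the far (+x) side, and an empty grey saddle with two V supports. Next I'll fit pose models to both views.

```bash
cat > fit.py <<'E'
from h import *
from scipy.optimize import minimize
from scipy.spatial import ConvexHull
U=8
def cyl(x0,x1,r):
    a=np.linspace(0,2*np.pi,40,endpoint=False)
    return np.vstack([np.c_[np.full(40,x),r*np.cos(a),r*np.sin(a)] for x in(x0,x1)])
def box(cx,cy,cz,sx,sy,sz):
    return np.array([[cx+i*sx/2,cy+j*sy/2,cz+k*sz/2] for i in(-1,1) for j in(-1,1) for k in(-1,1)])
TUBE=[cyl(-70,50,18),cyl(50,70,20.5)]
SHORT=[cyl(-50,30,18),cyl(30,50,20.5)]
H=45.5
SAD=[box(0,0,4-H,100,64,8)]
for s in(-30,30):
    for t in(-1,1):
        yz=np.array([[0,8],[t*25,8],[t*25,45],[0,20]],float); SAD.append(np.array([[s+e,y,z-H] for e in(-6,6) for y,z in yz]))
def pose(P,q):
    c,s=np.cos(q[3]),np.sin(q[3]);return P@np.array([[c,-s,0],[s,c,0],[0,0,1]]).T+np.array(q[:3])
def render(n,parts,q,x0,y0,w,h):
    m=np.zeros((h*U,w*U),np.uint8)
    for P in parts:
        uv=proj(n,pose(P,q)); hu=uv[ConvexHull(uv).vertices]
        cv2.fillConvexPoly(m,np.round(((hu-[x0,y0]+0.5)*U-0.5)*16).astype(np.int32),255,shift=4)
    return cv2.resize(m,(w,h),interpolation=cv2.INTER_AREA)/255.
def fit(parts,masks,q0):
    W=[]
    for n,m in masks.items():
        ys,xs=np.nonzero(m);x0,y0=xs.min()-15,ys.min()-15;w,h=xs.max()-x0+16,ys.max()-y0+16
        W.append((n,x0,y0,w,h,cv2.GaussianBlur(m[y0:y0+h,x0:x0+w].astype(float),(0,0),1)))
    def cost(v):
        q=[v[0],v[1],v[2],v[3]/100]
        return sum(((cv2.GaussianBlur(render(n,parts,q,x0,y0,w,h),(0,0),1)-m)**2).sum() for n,x0,y0,w,h,m in W)
    v0=np.array([q0[0],q0[1],q0[2],q0[3]*100])
    r=minimize(cost,v0,method="Nelder-Mead",options=dict(initial_simplex=np.vstack([v0]+[v0+6*np.eye(4)[i] for i in range(4)]),xatol=.05,fatol=.02,maxiter=600))
    return np.array([*r.x[:3],r.x[3]/100]),r.fun
E
python3 - <<'E'
from fit import *
R=np.load("reg.npz");I=np.load("im0.npz")
res={}
def key(n,k,u,v):
    return min((R[f] for f in R.files if f.startswith(f"{n}_{k}")),key=lambda m:np.hypot(np.nonzero(m)[1].mean()-u,np.nonzero(m)[0].mean()-v))
ov={"top":cv2.resize(I["T"],None,fx=6,fy=6,interpolation=cv2.INTER_CUBIC),"side":cv2.resize(I["S"],None,fx=6,fy=6,interpolation=cv2.INTER_CUBIC)}
for name,k,parts,tu,su,yaw in[("long","long_tube_center",TUBE,(127,176),(219,284),.2),("short","short_tube_center",SHORT,(261,159),(228,182),-.2),("sad","empty_saddle",SAD,(344,156),(237,142),.2)]:
    M={"top":key("top",k,*tu),"side":key("side",k,*su)}
    x0,gap=tri(tu,su); 
    q,f=fit(parts,M,[*x0,yaw]);res[name]=q
    q1=[fit(parts,{n:M[n]},[*q])[0] for n in()]
    print(name,"tri",x0.round(1),"gap",round(gap,1),"fit",q[:3].round(1),"yaw",np.degrees(q[3]).round(1),"cost",round(f,1),[int(m.sum()) for m in M.values()])
    for n in ov:
        for P in parts:
            uv=proj(n,pose(P,q));hu=uv[ConvexHull(uv).vertices]
            cv2.polylines(ov[n],[np.round((hu+.5)*6-.5).astype(np.int32)],True,(255,0,0),1)
np.savez("res.npz",**res)
def c(n,x,y):return ov[n][y*6:(y+50)*6,x*6:(x+66)*6]
g=np.vstack([np.hstack([c("top",98,148),c("top",312,131)]),np.hstack([c("side",186,262),c("side",205,117)])])
cv2.imwrite("pics/ov0.png",g[:,:,::-1])
E
```

```text
long tri [544.4 303.1  45.3] gap 0.0 fit [543.3 302.4  46.8] yaw 13.7 cost 5.6 [934, 869]
short tri [590.6 -25.7  44.4] gap 1.2 fit [588.4 -24.7  43.5] yaw -14.1 cost 9.4 [641, 372]
sad tri [ 606.9 -240.9    7.1] gap 1.6 fit [ 607.  -240.3   45.7] yaw 13.5 cost 28.8 [971, 379]
```

View pics/ov0.png

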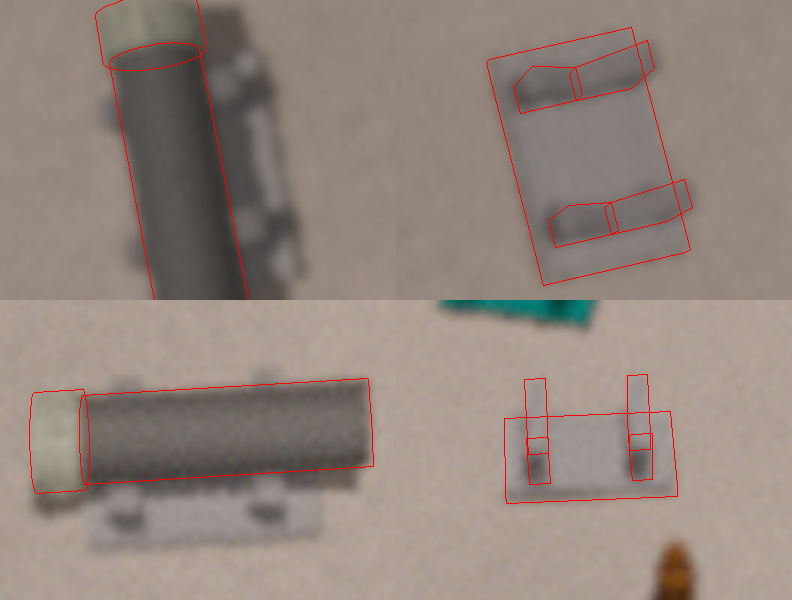

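Both overlays match: tube at (543,302,46.8), yaw 13.7°; saddle at (607,-240,45.7), yaw 13.5°. These heights agree with the stated 45.5. Now I'll check the poses are reachable and move above the tube.

```bash
cat > m.py <<'E'
from fit import *
from scipy.spatial.transform import Rotation as Ro
res=np.load("res.npz");L=res["long"];S=res["sad"]
GO=18.7
def tcp(c,yaw,tilt=0,flip=1):
    """tilt>0: cap down. c: tube centre"""
    ty=np.degrees(yaw)+90*flip
    R0=Ro.from_euler("xyz",[180,0,ty],degrees=True)
    ax=np.array([-np.sin(yaw),np.cos(yaw),0])   # rot + about this axis: x-> -z
    R=Ro.from_rotvec(ax*np.radians(tilt))*R0
    return (np.array(c)+R.as_matrix()[:,2]*GO), R.as_euler("xyz",degrees=True)
E
python3 - <<'E'
from m import *
up=np.array([L[0],L[1],220.])
for fl in(1,-1):
    for nm,c,yaw,t in[("hov",[L[0],L[1],140],L[3],0),("grasp",[*L[:2],45.5],L[3],0),("up",up,L[3],0),("cap",up,L[3],35),("oth",up,L[3],-35),("sadhov",[S[0],S[1],160],S[3],0),("sad",[S[0],S[1],45.5],S[3],0)]:
        p,o=tcp(c,yaw,t,fl); q=solve_ik(p.tolist(),o.tolist()); print(fl,nm,p.round(0),o.round(0),None if q is None else np.round(q,0))
E
```

```text
1 hov [543. 302. 121.] [-180.    0.  104.] [ 23.  18.  98.   0.  64. -81.]
1 grasp [543. 302.  27.] [-180.    0.  104.] [ 23.  26.  99.   0.  55. -81.]
1 up [543. 302. 201.] [-180.    0.  104.] [ 23.  14.  94.   0.  72. -81.]
1 cap [533. 300. 205.] [-145.    0.  104.] [ 21.  35.  71.   4. 109. -83.]
1 oth [554. 305. 205.] [145.   0. 104.] [ 26.  -2. 118. -14.  31. -68.]
1 sadhov [ 607. -240.  141.] [180.   0. 104.] [ -28.   21.   92.    0.   67. -131.]
1 sad [ 607. -240.   27.] [180.   0. 104.] [ -28.   29.   95.    0.   56. -131.]
-1 hov [543. 302. 121.] [180.   0. -76.] [23. 18. 98. -0. 64. 99.]
-1 grasp [543. 302.  27.] [180.   0. -76.] [23. 26. 99. -0. 55. 99.]
-1 up [543. 302. 201.] [180.   0. -76.] [23. 14. 94.  0. 72. 99.]
-1 cap [533. 300. 205.] [145.   0. -76.] [ 21.  35.  71.   4. 109.  97.]
-1 oth [554. 305. 205.] [-145.   -0.  -76.] [ 26.  -2. 118. -14.  31. 112.]
-1 sadhov [ 607. -240.  141.] [180.   0. -76.] [-28.  21.  92.  -0.  67.  49.]
-1 sad [ 607. -240.   27.] [180.   0. -76.] [-28.  29.  95.  -0.  56.  49.]
```

Run:
```python
from m import *
p,o=tcp([L[0],L[1],200],L[3],0,-1); goto(p.tolist(),o.tolist())
p,o=tcp([L[0],L[1],125],L[3],0,-1); move_l(p.tolist(),o.tolist(),speed=120)
ob=get_obs();print(ob["t"],ob["tcp_pos"],ob["wrist_force"])
T=get_image("top");Sd=get_image("side")
g=np.hstack([cv2.resize(T[130:230,80:200],(400,333)),cv2.resize(Sd[190:340,150:330],(400,333))]);cv2.imwrite("pics/hov.png",g[:,:,::-1])
```

```text
4.725 [543.88784282 302.57817505 106.91681909] [-0.60364525  0.65847787 -0.6229691 ]
```

View pics/hov.png

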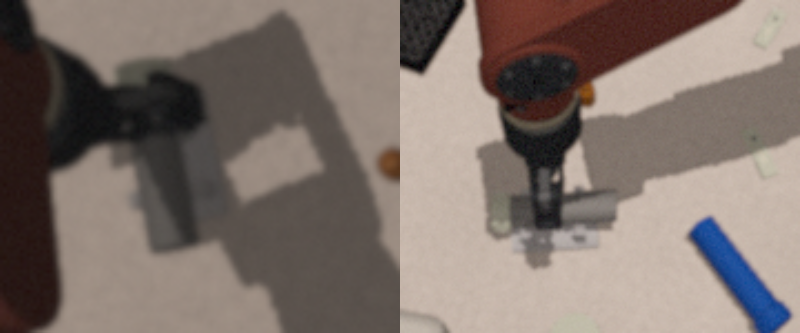

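Side view: the fingers straddle the tube near its middle, at crop (545,200). Now descending, gripping and lifting.

Run:
```python
from m import *
p,o=tcp([L[0],L[1],45],L[3],0,-1); move_l(p.tolist(),o.tolist(),speed=60)
ob=get_obs();print(ob["t"],ob["tcp_pos"],ob["wrist_force"])
grip(30,50)
ob=get_obs();print(ob["t"],ob["tcp_pos"],ob["wrist_force"],ob["grip_width"])
p,o=tcp([L[0],L[1],60],L[3],0,-1); move_l(p.tolist(),o.tolist(),speed=30)
ob=get_obs();print(ob["t"],ob["wrist_force"],ob["grip_width"])
T=get_image("top");Sd=get_image("side")
g=np.hstack([cv2.resize(T[130:230,80:200],(400,333)),cv2.resize(Sd[190:340,150:330],(400,333))]);cv2.imwrite("pics/gr.png",g[:,:,::-1])
```

```text
6.3083 [543.75713061 302.60937089  26.90050268] [ 0.21830045 -0.34683583  0.66312102]
6.825 [543.48005651 302.29545025  26.71744051] [-0.3920429  -0.82488052  2.88895025] 34.34758066885475
7.475 [ 0.80939985 -0.08593969 -1.79394948] 34.647642344057346
```

View pics/gr.png

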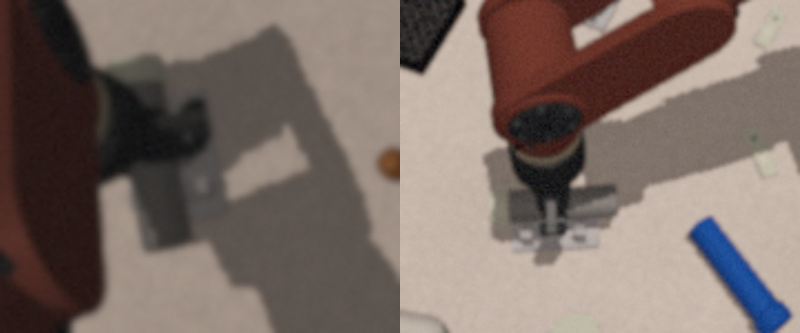

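Held: the wrist reads about 1.8 N. Lifting higher and checking that the tube is level.

Run:
```python
from m import *
p,o=tcp([L[0],L[1],220],L[3],0,-1); move_l(p.tolist(),o.tolist(),speed=100)
ob=get_obs();print(ob["t"],ob["wrist_force"],ob["moment"],ob["grip_width"])
Sd=get_image("side")
c=np.array([L[0],L[1],220]);u=np.array([np.cos(L[3]),np.sin(L[3]),0])
print(proj("side",[c-70*u,c,c+70*u]).round(0))
cv2.imwrite("pics/up.png",cv2.resize(Sd[130:310,130:330],None,fx=3,fy=3)[:,:,::-1])
```

```text
9.325 [-0.56968942  0.42527367 -1.65926358] [ 0.00443903 -0.01770929  0.05104707] 34.11071972088425
[[247. 249.]
 [214. 251.]
 [181. 252.]]
```

View pics/up.png

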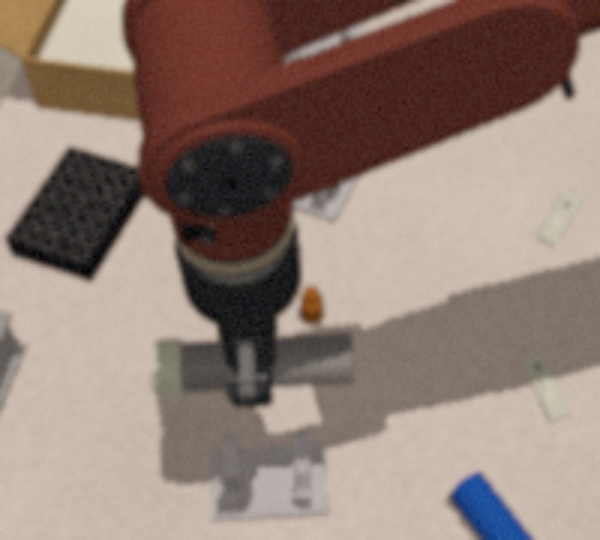

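The tube is up and level, with its ends at crop (352,355) and (157,367), as predicted. Now tilting the cap end down.

```bash
cat > tilt.py <<'E'
from m import *
import sys
def tilt(a,name):
    c=np.array([L[0],L[1],220.])
    p,o=tcp(c,L[3],a,-1)
    d=np.linalg.norm(p-np.array(get_obs()["tcp_pos"]));t0=get_obs()["t"]
    move_l(p.tolist(),o.tolist(),speed=max(d/(1.4 if d<15 else 2.2),2))
    wait(1.2)
    ob=get_obs();print(t0,ob["t"],ob["ee_rot"],ob["wrist_force"],ob["moment"],ob["grip_width"])
    Sd=get_image("side")
    t=np.radians(a);u=np.array([np.cos(L[3])*np.cos(t),np.sin(L[3])*np.cos(t),-np.sin(t)])
    im=Sd[130:310,130:330].copy();im=cv2.resize(im,None,fx=3,fy=3)
    for q in proj("side",[c-70*u,c+70*u]): cv2.circle(im,tuple(int(v) for v in (q-130+.5)*3),4,(255,0,0),1)
    cv2.imwrite(f"pics/{name}.png",im[:,:,::-1])
E
python3 -c "
from tilt import *
tilt(32,'t1')"
```

```text
9.375 12.15 [ 1.48000087e+02  4.15574722e-04 -7.62679410e+01] [-0.64665348 -0.67878454 -1.95744887] [ 0.10997038 -0.40989816 -0.00314073] 34.04390847205991
```

View pics/t1.png

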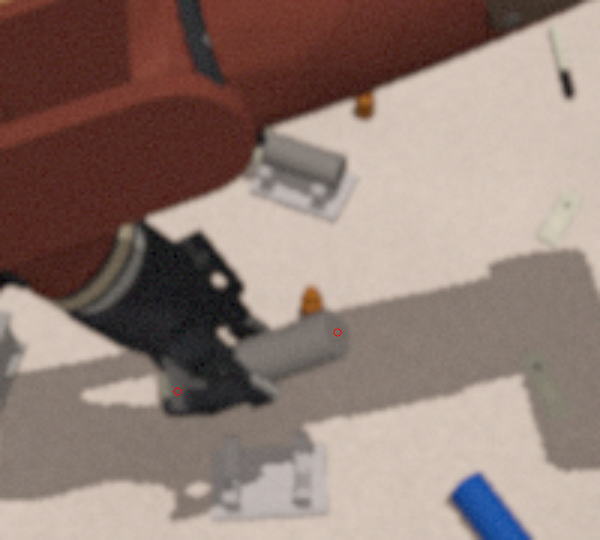

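The tube is tilted cap down at crop (175,390), on the predicted ends, with no slip. Now the other way and back.

```bash
python3 -c "
from tilt import *
tilt(-32,'t2');tilt(32,'t3')
a=cv2.imread('pics/t2.png');b=cv2.imread('pics/t3.png')
cv2.imwrite('pics/t23.png',cv2.resize(np.hstack([a,b]),(800,360)))"
```

```text
12.2 15.75 [-1.47999748e+02  1.24672738e-04 -7.62683359e+01] [ 1.18989838  0.49688709 -1.84627033] [-0.05056645  0.34286745 -0.00738794] 34.39560215919019
15.8 19.35 [ 1.47999841e+02 -8.58739456e-04 -7.62684223e+01] [ 0.40360462 -0.15192231 -1.29526946] [ 0.10435383 -0.42521661 -0.00528413] 35.067747146965324
```

View pics/t23.png

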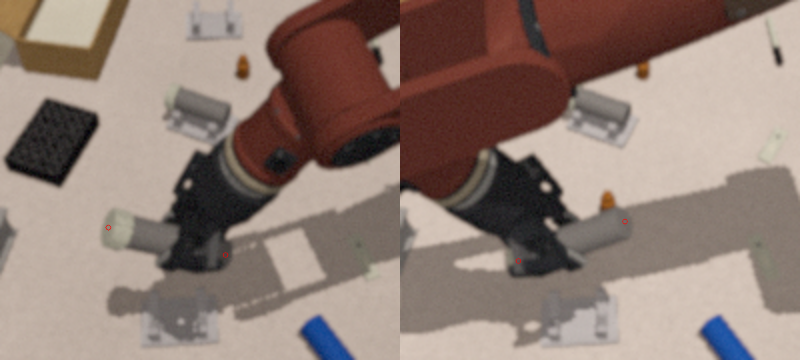

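All three tilts matched the predictions, with no slip. Levelling and moving over the empty saddle.

```bash
python3 -c "
from m import *
p,o=tcp([L[0],L[1],220],L[3],0,-1);move_l(p.tolist(),o.tolist(),speed=9)
p,o=tcp([S[0],S[1],220],S[3],0,-1);move_l(p.tolist(),o.tolist(),speed=180)
c=np.array([S[0],S[1],75]);p,o=tcp(c,S[3],0,-1);move_l(p.tolist(),o.tolist(),speed=90)
ob=get_obs();print(ob['t'],ob['tcp_pos'],p,ob['wrist_force'],ob['moment'],ob['grip_width'])
Sd=get_image('side');T=get_image('top')
u=np.array([np.cos(S[3]),np.sin(S[3]),0])
def cr(n,im,x,y):
    im=cv2.resize(im[y:y+100,x:x+100],None,fx=4,fy=4)
    for q in proj(n,[c-70*u,c+70*u]): cv2.circle(im,tuple(int(v) for v in (q-[x,y]+.5)*4),4,(255,0,0),1)
    return im
cv2.imwrite('pics/sh.png',np.hstack([cr('top',T,295,105),cr('side',Sd,190,80)])[:,:,::-1])
"
```

```text
25.6333 [ 607.56280635 -240.54155946   57.13261185] [ 606.97985152 -240.25558663   56.3       ] [-0.25588741  0.35708271 -0.93811973] [-0.00918665  0.01794962 -0.035694  ] 34.73214312405923
```

View pics/sh.png

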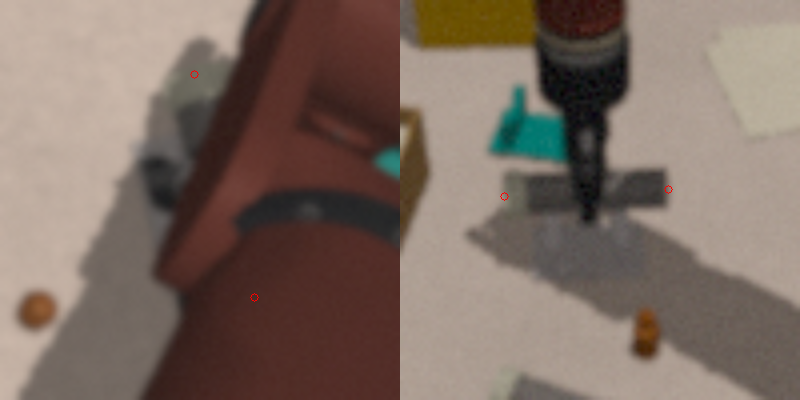

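The tube hangs level over the saddle and matches the predicted ends to about a pixel. Lowering with a force check.

```bash
python3 -c "
from m import *
c=np.array([S[0],S[1],50]);p,o=tcp(c,S[3],0,-1);move_l(p.tolist(),o.tolist(),speed=40)
ob=get_obs();print(ob['t'],ob['tcp_pos'],ob['wrist_force'])
for z in(48,47,46,45,44):
    p,o=tcp([S[0],S[1],z],S[3],0,-1);move_l(p.tolist(),o.tolist(),speed=10);wait(.15)
    ob=get_obs();print(z,ob['t'],ob['tcp_pos'],ob['wrist_force'].round(1),ob['moment'].round(2))
    if ob['wrist_force'][2]>4: break
Sd=get_image('side')
cv2.imwrite('pics/sl.png',cv2.resize(Sd[80:180,190:290],None,fx=6,fy=6)[:,:,::-1])
"
```

```text
26.5083 [ 607.0926326  -240.34475657   31.30915488] [-0.08511456  0.29907533 -0.38614931]
48 27.0083 [ 607.04976002 -240.28279734   29.41761861] [-0.1 -0.2 -1.7] [-0.02 -0.05 -0.01]
47 27.4083 [ 606.97369158 -240.25563939   28.29249115] [-0.1  0.8 -1.9] [ 0.03 -0.01 -0.01]
46 27.8083 [ 607.30086423 -240.58530648   27.56953624] [ 0.4 -0.2 -0.7] [-0.16 -0.   -0.05]
45 28.2083 [ 607.56112947 -240.89659515   27.01007522] [-0.7 -3.   3.3] [-0.35 -0.05 -0.06]
44 28.6083 [ 607.65474339 -240.9876463    26.81387377] [-0.9 -1.7  6.4] [-0.3   0.22 -0.11]
```

View pics/sl.png

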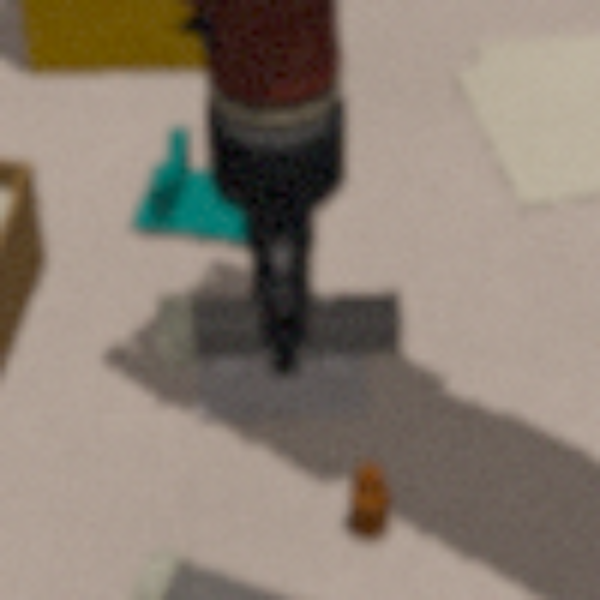

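It is seated: wrist force rises to 6 N at TCP z 26.8, the same height as at the grasp. Releasing and retreating.

```bash
python3 -c "
from m import *
grip(85)
ob=get_obs();print(ob['t'],ob['grip_width'],ob['wrist_force'])
p,o=tcp([S[0],S[1],100],S[3],0,-1);move_l(p.tolist(),o.tolist(),speed=70)
p,o=tcp([S[0],S[1],240],S[3],0,-1);move_l(p.tolist(),o.tolist(),speed=150)
j=list(get_obs()['joint_pos']);j[0]-=45;move_j(j)
ob=get_obs();print(ob['t'],ob['wrist_force'])
T=get_image('top');I=np.load('im0.npz');Sd=get_image('side')
reg={}
for n in('top','side'):
    for k in('long_tube_center','short_tube_center'):
        reg[n,k]=[d['region'] for d in regions_of(k,n)]
ov={'top':cv2.resize(T,None,fx=6,fy=6),'side':cv2.resize(Sd,None,fx=6,fy=6)}
for k,parts,q0 in(('long_tube_center',TUBE,S),('short_tube_center',SHORT,res['short'])):
    M={}
    for n in('top','side'):
        e=proj(n,[q0[:3]])[0]
        c=[(np.hypot(*(np.array([np.nonzero(m)[1].mean(),np.nonzero(m)[0].mean()])-e)),i) for i,m in enumerate(reg[n,k]) if m.any()]
        print(n,k,c)
        if c and min(c)[0]<12: M[n]=reg[n,k][min(c)[1]]
    if len(M)==2:
        q,f=fit(parts,M,q0);print(k,q[:3].round(1),np.degrees(q[3]).round(1),'diff',(q-q0).round(2),round(f,1))
        for n in ov:
            for P in parts:
                uv=proj(n,pose(P,q));hu=uv[ConvexHull(uv).vertices]
                cv2.polylines(ov[n],[np.round((hu+.5)*6-.5).astype(np.int32)],True,(255,0,0),1)
def c(n,x,y):return ov[n][y*6:(y+70)*6,x*6:(x+66)*6]
cv2.imwrite('pics/end.png',np.hstack([c('top',312,120),c('side',200,100)])[:,:,::-1]);cv2.imwrite('pics/endT.png',T[:,:,::-1])
"
```

```text
29.2083 84.92584139740781 [-0.5964539   0.04077215 -0.63067215]
33.0583 [-0.61343159  0.68976597 -0.41841568]
top long_tube_center [(np.float64(1.1185223487278295), 0), (np.float64(259.18552147778627), 1)]
side long_tube_center [(np.float64(193.07440024779623), 0), (np.float64(1.176640683590453), 1), (np.float64(49.29228602878832), 2)]
long_tube_center [ 607.8 -239.9   45.5] 12.9 diff [ 0.84  0.33 -0.26 -0.01] 8.4
top short_tube_center []
side short_tube_center [(np.float64(0.0698291841029372), 0)]
```

View pics/end.png

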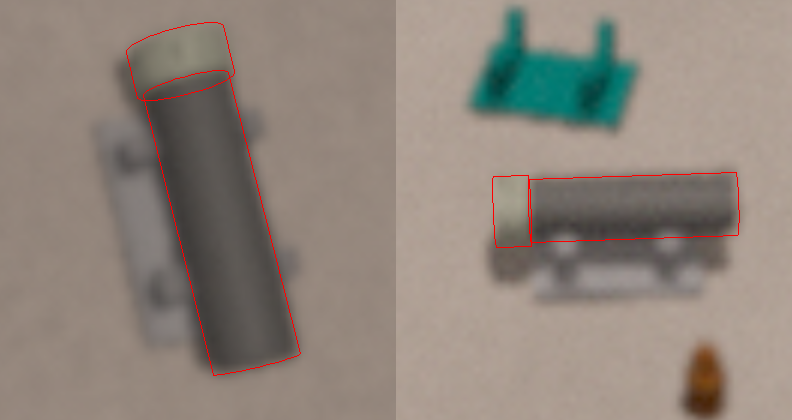

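View pics/endT.png

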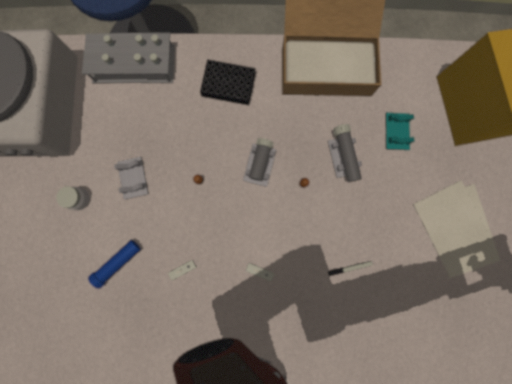

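The long tube lies in the saddle, within 1 mm and 1° of the target. The short tube at top (261,160) has not moved, and the arm is clear. Handing in.

```bash
python3 -c "
from station import *
wait(.3);print(get_obs()['t']);print(sign_off())"
```

```text
33.6583
the job is handed in; nothing more can be done
None
```

I gripped the grey long tube across its middle at 50 N and lifted its centre to 220 mm. I then rocked it 32° cap down, 32° the other way, and 32° cap down again, holding at least 1.2 s each time. After that I laid it in the empty grey saddle, let go and moved the arm clear. The job was handed in at 33.7 s.

**Final checks:**
- **Long tube:** the two-camera fit puts it within about 1 mm of the saddle point seen from above, 0.3 mm in height and 0.6° in angle.
- **Short tube:** it is where it was. The side-camera region is within 0.1 px of the start fit, and the top picture looks unchanged. The network missed it in that last top picture, so there was no second fit.
- **Vial:** it can't be seen, so its movement is inferred from the tilt angles and hold times. The pictures showed no slip of the tube in the fingers.
- **Grip width:** it read 34–35 mm on the 36 mm barrel. I did not explain the difference, and the hold stayed firm.

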